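Press home the posts of a post-bound book

ROBOT

A 7-joint arm with a two-finger parallel gripper is mounted at the origin on the work surface. World frame = base frame: x ahead of the robot, y to its left, z up, the work surface at z = 0. Lengths are in m, angles in rad, forces in N, time in s.
With the tool pointing down it reaches from about 0.425 to 0.8 m from the base axis. Payload 8.3 kg.
Tool frame: the origin (TCP) lies between the finger pads; the fingertips stand tip_reach ahead of it and the grasp point (between the pads) lies 11 mm behind it (tip_reach is the distance from the TCP to the fingertips, in m); z points along the fingers, y is the line along which they close (so a half turn about z gives the same grasp; the last joint's range is limited). The gripper opens to 85 mm and grips with 20 to 120 N. Pads are 22 mm wide; open, the fingers measure 114 mm over their backs; the gripper's body (76 mm by 85 mm) begins 54 mm behind the grasp point. The pads swing forward as they close: fully open they stand 13 mm farther back than shut.
Start: joints at [1.088, 0.383, 0.016, 1.37, -0.006, 1.388, -0.046], TCP at [0.255, -0.571, 0.239] pointing down, gripper open.
Joint ranges: [-2.95, 2.95], [-0.25, 2.06], [-1.52, 1.56], [0.18, 2.33], [-1.44, 4.58], [0.02, 2.06], [-3.01, 3.01]. Speed limits (rad/s): [2.39, 2.39, 3.01, 3.01, 3.14, 3.14, 3.14].

INTERFACE

Orientations are given as a 3x3 rotation matrix whose columns are the frame's x, y, z axes.
In Python, from station import sense, capture, sign_off, tip_reach gives the robot as it stands.
- The arm moves only by the tool drive_tool, never from a script. Its argument "increments" is a list of rows, each a list of 7 numbers: the opening, from 0 (shut) to 1 (fully open), then the shift along the tool's x, y, z scaled (see below), then the turn, a rotation vector about the tool's x, y, z scaled (see below). In form: [[claw, dx, dy, dz, rx, ry, rz], ...]. A call has 1 to 20 rows; each row shifts and turns the commanded pose from where the row before left it, along the tool's axes as they then stand; what a row does not reach is not made up. The controller multiplies each number of a shift by 0.1 m and each number of a turn by 0.12 rad. A row lasts 1/12 s, in which the tool goes at most 41.7 mm and 7.16 degrees, less where a joint would pass 70% of its speed; a pose out of reach is approached as far as the arm can. A call with a number of a shift or a turn outside -1 to 1 is refused whole. A call with a gripper value outside its range is refused whole. The fingers move at their own pace and stop on an object; "squeeze" is the grip in N (left out, the last holds). Time passes only in rows, so rows that do not move let the fingers close. It gives the time, the measured TCP pose, the force, the opening and the grip force at its end, in the units of the state.
- sense(): the state, without advancing time (a new reading comes with each control period).
- capture(name): name is "side" or "top"; returns a dict with "img" (384x512x3 uint8, red, green, blue), "fx", "fy", "cx", "cy" (pixels), "R" (3x3) and "t" (3): a world point X has camera coordinates R X + t. Camera axes: x right, y down, z forward; pixel columns grow to the right and rows downward; lengths in m; the calibration is good to about 2 mm. A picture is of the moment at which its call begins. There is no depth.
- sign_off(): hands the job in; it is judged then, once.
The state is a dict: "time": time; "q": joint angles; "qd": joint speeds; "effort": joint torques, N m; "eef_pos": TCP position; "tcp_rot": TCP orientation; "force": force on the tool from outside, world axes, zero at the start; "wrist_torque": the same for the moment, N m; "opening": finger opening in m; "grasp_force": force on a finger pad.
Only numpy, scipy, OpenCV 4.12 (cv2) and the standard library are available. Lean on these libraries where they do the work, as an engineer would, in place of code of your own. Each camera call takes 0.05 s, during which the arm holds its last target. There are 200 camera calls.

TASK

Close the post-bound book: with the fingertips, gently press its three brass push-in posts down in turn until each cap is fully home on its eyelet, the middle post first, then the one at the head (the end with the cream label), then the one at the tail. Use no more than a light fingertip push, do not lift or shift the book or pull at the posts, and leave the weight, the folder and everything else where they are.

Things in the scene. Friction and masses are not known exactly. Their poses are not given: they have to be found in the camera images.
- album: Closed post-bound book, teal cloth boards, loose and flat on the table, 170 x 240 x 30 mm, 0.9 kg. Origin on the underside below the middle post; z up, y along the spine to the head, x from spine to fore edge. Cover x -20 to 150, y -120 to 120, top face 30 mm up. Posts at x = 0, y = 80 (head), 0 (middle), -80 (tail), each in a steel eyelet 21 mm wide, 1 mm high.
- label (a point): Centre of the cream label (70 x 36 mm, flat on the cover) that marks the head end of the book, at (95, 88, 30) mm in the book's frame.
- post_mid (a joint): Slide of the middle push-in post (m): 0 = cap 8 mm above its eyelet; grows as it is pushed down; 0.008 = fully home, cap seated on the eyelet. Starts at 0 to 0.0025. Slides straight down with a steady friction of about 4 N, stays where it is left, stops at 0.008; the leaves below the eyelet then give about 1 mm per 4 N.
- post_head (a joint): Slide of the head-end push-in post (m): 0 = cap 8 mm above its eyelet; grows as it is pushed down; 0.008 = fully home, cap seated on the eyelet. Starts at 0 to 0.0025. Slides straight down with a steady friction of about 4 N, stays where it is left, stops at 0.008; the leaves below the eyelet then give about 1 mm per 4 N.
- post_tail (a joint): Slide of the tail-end push-in post (m): 0 = cap 8 mm above its eyelet; grows as it is pushed down; 0.008 = fully home, cap seated on the eyelet. Starts at 0 to 0.0025. Slides straight down with a steady friction of about 4 N, stays where it is left, stops at 0.008; the leaves below the eyelet then give about 1 mm per 4 N.
- post_mid_cap (a point): Centre of the top face of the middle post's cap: a brass disc 17 mm across and 6 mm thick with a bevelled rim. It goes down with the post; when home it is 7 mm above the cover (37 mm above the table).
- post_head_cap (a point): Centre of the top face of the head-end post's cap: a brass disc 17 mm across and 6 mm thick with a bevelled rim. It goes down with the post; when home it is 7 mm above the cover (37 mm above the table).
- post_tail_cap (a point): Centre of the top face of the tail-end post's cap: a brass disc 17 mm across and 6 mm thick with a bevelled rim. It goes down with the post; when home it is 7 mm above the cover (37 mm above the table).
- weight: Leather-covered book weight, dark brown block 70 x 50 x 35 mm, 0.5 kg, lying on the cover near the tail; origin at the centre of its underside. Not to be moved.
- folder: Creasing folder of black horn, a flat bar 100 x 20 x 5 mm, lying on the cover near its middle, its near end about 45 mm from the row of posts; origin at the centre of its underside. Not to be moved.
- tin: Round grey-green tin, 75 mm across and 40 mm high, standing on the table beside the spine, its centre about 110 mm from the row of posts; origin at the centre of its underside. Not to be moved.
- burnisher_a: Red turned hand tool standing upright on its round foot, 54 mm across, 117 mm high, on the robot's right; origin under its centre. Not to be moved.
- burnisher_b: A second red turned hand tool like the first. Not to be moved.
- bottle: Glass bottle with a blue cap, 60 mm across, 135 mm high, on the robot's right; origin under its centre. Not to be moved.
- spool: Cone of white thread on a red foot 64 mm across, 122 mm high, on the robot's left; origin under its centre. Not to be moved.
- jar: White lidded plastic jar, 90 mm across, 165 mm high, on the robot's left; origin under its centre. Not to be moved.

How it is judged:
On the way, in this order (a step that is already met when the one before it is completed fails the run):
1. the middle post is pressed home (value of joint post_mid above 0.006 m), for 0.1 s.
2. the head-end post is pressed home (value of joint post_head above 0.006 m), for 0.1 s.
3. the tail-end post is pressed home (value of joint post_tail above 0.006 m), for 0.1 s.
At the end, for the whole second after the job is handed in: All three posts are down to within 2 mm of fully home (slide above 0.006); the book lies flat and still, within 15 mm of where it started (its label within 20 mm); the other things stand within 20 mm of their starting places and upright (value of joint each of post_mid, post_head, post_tail above 0.006 m and height (world z) of album below 0.004 m and angle between album's own z axis and vertical below 0.04 rad and distance of album from where it was at the start of the episode below 0.015 m and distance of each of label, weight, folder, tin, burnisher_a, burnisher_b, bottle, spool, jar from where it was at the start of the episode below 0.02 m and linear speed of album below 0.01 m/s and angle between each of weight, folder, tin, burnisher_a, burnisher_b, bottle, spool, jar's own z axis and vertical below 0.15 rad); the robot touches nothing.
It fails at once if the book or a post is pushed or knocked with more than 30 N (contact force between any of the fingers, the arm and album above 30 N).
It fails at once if the book is lifted (8 mm) or tilted (0.08 rad) (height (world z) of album above 0.008 m or angle between album's own z axis and vertical above 0.08 rad).
It fails at once if the book is shifted (15 mm at the middle post, 20 mm at the label) (distance of album from where it was at the start of the episode above 0.015 m or distance of label from where it was at the start of the episode above 0.02 m).
It fails at once if the weight, folder, tin, a hand tool, the bottle, the spool or the jar is moved 20 mm or tilted 0.3 rad (distance of any of weight, folder, tin, burnisher_a, burnisher_b, bottle, spool, jar from where it was at the start of the episode above 0.02 m or angle between any of weight, folder, tin, burnisher_a, burnisher_b, bottle, spool, jar's own z axis and vertical above 0.3 rad).
It also fails if it takes over 40 s, if anything falls off the work surface, if the arm or the gripper's body presses on something with over 40 N, if the wrist force passes 120 N, or if a joint passes its speed limit or range.

## Working session

There is one attempt and no reset: what is moved stays moved. The work goes in short steps, Python scripts to look and compute and a tool call to move; the robot and the scene stay as the last step left them, time stands still between calls to the robot, and variables do not carry over. Pictures are saved under pics/ and viewed, at most 10 in all, crops included, and the job is handed in when it is done.

Besides the shell and the picture viewer there is one more tool, called after "Call:" as a command line: name --pt "numbers of a row" for each row, then --argument value for the rest. drive_tool: Moves the arm, as the interface text tells. Its arguments: {"type":"object","properties":{"increments":{"type":"array","items":{"type":"array","items":{"type":"number","minimum":-1,"maximum":1}}},"squeeze":{"type":"number"}},"required":["increments"]}

```bash
mkdir -p pics; python3 - <<'E'
from station import *
import cv2,pickle
print(tip_reach if not callable(tip_reach) else tip_reach())
s=sense();print({k:s[k] for k in('time','eef_pos','tcp_rot','force','opening')})
d={}
for n in('top','side'):
    c=capture(n);d[n]=c;print(n,c['fx'],c['fy'],c['cx'],c['cy'],c['R'],c['t']);cv2.imwrite(f'pics/{n}0.png',c['img'][:,:,::-1])
pickle.dump(d,open('c0.pkl','wb'))
E
```

```text
0.008
{'time': 0.0, 'eef_pos': array([ 0.25454971, -0.57028485,  0.23828127]), 'tcp_rot': array([[ 9.13151488e-01,  4.07619517e-01, -8.29851902e-04],
       [ 4.07620360e-01, -9.13149787e-01,  1.76337638e-03],
       [-3.89924602e-05, -1.94849429e-03, -9.99998101e-01]]), 'force': array([ 0.48473633, -1.02210013,  0.12775502]), 'opening': 0.08546005296088832}
top 448.5121623997803 448.5121623997803 267.98814114987744 187.23211203407055 [[-0.00447858 -0.99998304 -0.00372386]
 [-0.99817469  0.0046947  -0.06020999]
 [ 0.06022645  0.00344741 -0.99817879]] [0.0228971  0.54194602 1.22328006]
side 428.6292392276788 428.6292392276788 258.4613259938865 190.1767472847225 [[-0.99955191 -0.02473226 -0.01686087]
 [-0.00226226  0.62409834 -0.78134253]
 [ 0.02984721 -0.78095427 -0.62387464]] [0.54280692 0.03278423 1.11504921]
```

View pics/top0.png

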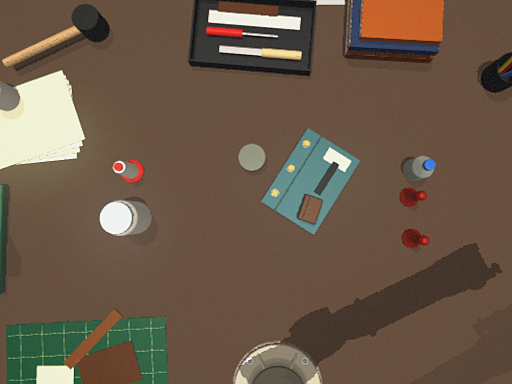

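View pics/side0.png

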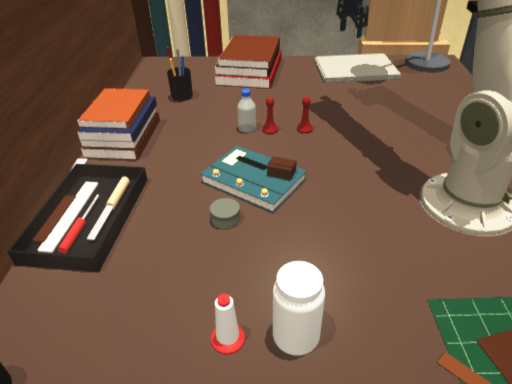

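The top view shows caps near (306,144), (291,168) and (275,192), with the label at (337,160), so the head is the upper-right end. In the side view the caps are near (216,173), (240,182) and (265,192). I'll enlarge both.

```bash
python3 - <<'E'
import cv2,pickle,numpy as np
d=pickle.load(open('c0.pkl','rb'))
a=d['top']['img'][120:240,255:365,::-1];b=d['side']['img'][140:215,195:310,::-1]
a=cv2.resize(a,None,fx=5,fy=5,interpolation=cv2.INTER_CUBIC);b=cv2.resize(b,None,fx=6,fy=6,interpolation=cv2.INTER_CUBIC)
cv2.imwrite('pics/ta.png',a);cv2.imwrite('pics/sb.png',b)
E
```

```text
(no output)
```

View pics/ta.png

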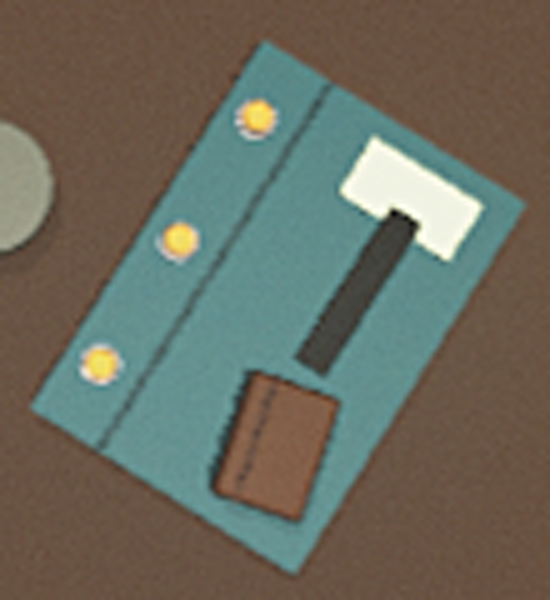

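View pics/sb.png

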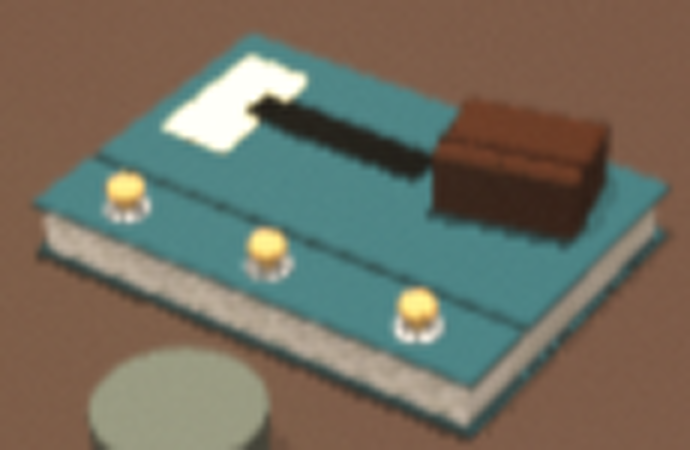

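The caps, the label's head end and the cover corners are clear in both crops. Next I'll fit the book pose from both views.

```bash
cat > h.py <<'E'
import numpy as np
def proj(c,X):
    p=np.asarray(X)@c['R'].T+c['t'];return np.c_[c['fx']*p[:,0]/p[:,2]+c['cx'],c['fy']*p[:,1]/p[:,2]+c['cy']]
E
python3 - <<'E'
from h import *;import pickle
from scipy.optimize import least_squares
from station import sense
d=pickle.load(open('c0.pkl','rb'))
f=lambda L,k,o:(np.array(L)+.5)/k-.5+o
# order: mid, head, tail caps ; corners HS HF TF TS
T=f([(180,239),(257,116),(101,364),(265,41),(525,204),(298,574),(32,407)],5,(255,120))
S=f([(268,241),(126,183),(418,302),(37,205),(252,35),(667,187),(470,387)],6,(195,140))
def pts(p):
    x,y,a=p[:3];B=np.array([[0,0,p[3]],[0,.08,p[4]],[0,-.08,p[5]],[-.02,.12,.03],[.15,.12,.03],[.15,-.12,.03],[-.02,-.12,.03]])
    c,s=np.cos(a),np.sin(a);R=np.array([[c,-s,0],[s,c,0],[0,0,1]]);return B@R.T+[x,y,0]
def r(p,w=(1,1)):
    X=pts(p);return np.r_[w[0]*(proj(d['top'],X)-T).ravel(),w[1]*(proj(d['side'],X)-S).ravel()]
for w in((1,1),(1,.0),(0,1)):
    q=least_squares(lambda p:np.r_[r(p,w),300*(p[3:]-.044)],[.6,-.05,-.5,.044,.044,.044]);print(w,q.x.round(4),q.cost)
    if w==(1,1):print(r(q.x).reshape(-1,2).round(2));
    print(pts(q.x)[:3].round(4))
E
```

```text
(1, 1) [ 0.5941 -0.0407 -2.1396  0.0436  0.0437  0.0436] 1.909217061317222
[[-0.17 -0.06]
 [ 0.1  -0.22]
 [-0.14 -0.14]
 [-0.35 -0.46]
 [ 0.23 -0.25]
 [-0.75  0.05]
 [-0.42 -0.03]
 [ 0.08 -0.14]
 [ 0.1  -0.06]
 [ 0.26 -0.12]
 [-0.52 -0.73]
 [ 0.   -0.46]
 [ 0.6  -0.61]
 [ 0.53 -0.55]]
[[ 0.5941 -0.0407  0.0436]
 [ 0.6615 -0.0838  0.0437]
 [ 0.5267  0.0023  0.0436]]
(1, 0.0) [ 0.5936 -0.0413 -2.1371  0.044   0.0439  0.044 ] 0.3758599088044829
[[ 0.5936 -0.0413  0.044 ]
 [ 0.6611 -0.0842  0.0439]
 [ 0.5261  0.0017  0.044 ]]
(0, 1) [ 0.5945 -0.0389 -2.1429  0.0443  0.0443  0.0444] 0.5735436320516888
[[ 0.5945 -0.0389  0.0443]
 [ 0.6618 -0.0822  0.0443]
 [ 0.5273  0.0045  0.0444]]
```

Call:
drive_tool --pt "0 0.26 -0.17 0 0 0 0" --pt "0 0.26 -0.17 0 0 0 0" --pt "0 0.26 -0.17 0 0 0 0" --pt "0 0.26 -0.17 0 0 0 0" --pt "0 0.26 -0.17 0 0 0 0" --pt "0 0.26 -0.17 0 0 0 0" --pt "0 0.26 -0.17 0 0 0 0" --pt "0 0.26 -0.17 0 0 0 0" --pt "0 0.26 -0.17 0 0 0 0" --pt "0 0.26 -0.17 0 0 0 0" --pt "0 0.26 -0.17 0 0 0 0" --pt "0 0.26 -0.17 0 0 0 0" --pt "0 0.26 -0.17 0 0 0 0" --pt "0 0.26 -0.17 0 0 0 0" --pt "0 0.26 -0.17 0 0 0 0" --pt "0 0.26 -0.17 0 0 0 0" --pt "0 0.26 -0.17 0 0 0 0" --pt "0 0.26 -0.17 0 0 0 0" --pt "0 0.26 -0.17 0 0 0 0" --pt "0 0.26 -0.17 0 0 0 0" --squeeze 20

```text
time: 1.77
eef_pos: [0.5914, -0.047, 0.2389]
tcp_rot: [[0.913, 0.407, -0.001], [0.407, -0.913, 0.0], [-0.001, -0.0, -1.0]]
force: [0.9, 0.5, 0.8]
opening: -0.0002
grasp_force: 0.0
```

Call:
drive_tool --pt "0 0 0 0 0 0 0" --pt "0 0 0 0 0 0 0" --pt "0 0 0 0 0 0 0"

```text
time: 2.02
eef_pos: [0.5906, -0.0489, 0.2387]
tcp_rot: [[0.913, 0.407, -0.001], [0.407, -0.913, -0.0], [-0.001, -0.0, -1.0]]
force: [0.2, -0.8, -0.2]
opening: 0.0001
grasp_force: 0.0
```

```bash
cat >> h.py <<'E'
C={'mid':(.5941,-.0407,.037),'head':(.6615,-.0838,.037),'tail':(.5267,.0023,.037)}
def to(n,z=None):
    from station import sense
    s=sense();R=s['tcp_rot'];t=np.array(C[n]);t[2]=s['eef_pos'][2] if z is None else z
    print(s['time'],s['eef_pos'].round(4),s['force'].round(2),s['opening'],'tool z',R[:,2].round(4),'shift units',((R.T@(t-s['eef_pos']))/.1).round(3))
E
python3 -c "
from h import *;to('mid')
import station;print(station.tip_reach)"
```

```text
2.0167 [ 0.5906 -0.0489  0.2387] [ 0.22 -0.77 -0.19] 0.00014003369700896952 tool z [-1.2e-03 -4.0e-04 -1.0e+00] shift units [ 0.065 -0.061 -0.   ]
0.008
```

Call:
drive_tool --pt "0 0.06 -0.06 0.2 0 0 0" --pt "0 0 0 0.2 0 0 0" --pt "0 0 0 0.2 0 0 0" --pt "0 0 0 0.2 0 0 0" --pt "0 0 0 0.2 0 0 0" --pt "0 0 0 0.2 0 0 0" --pt "0 0 0 0.2 0 0 0" --pt "0 0 0 0.2 0 0 0" --pt "0 0 0 0.1 0 0 0" --pt "0 0 0 0 0 0 0" --pt "0 0 0 0 0 0 0" --pt "0 0 0 0 0 0 0"

```text
time: 3.02
eef_pos: [0.5948, -0.0409, 0.0708]
tcp_rot: [[0.914, 0.407, 0.002], [0.407, -0.914, -0.0], [0.002, 0.001, -1.0]]
force: [0.4, -0.2, -0.0]
opening: 0.0001
grasp_force: 0.0
```

```bash
python3 - <<'E'
from h import *;to('mid',.045)
from station import *;import cv2
a=capture('top')['img'][110:235,250:370,::-1];b=capture('side')['img'][110:215,185:310,::-1]
a=cv2.resize(a,(400,417),interpolation=2);b=cv2.resize(b,(400,336),interpolation=2)
o=np.zeros((417,800,3),np.uint8);o[:,:400]=a;o[:336,400:]=b;cv2.imwrite('pics/m1.png',o)
E
```

```text
3.0167 [ 0.5948 -0.0409  0.0708] [ 0.38 -0.16 -0.  ] 5.758719325541266e-05 tool z [ 1.9e-03 -2.0e-04 -1.0e+00] shift units [-0.006 -0.005  0.258]
```

View pics/m1.png

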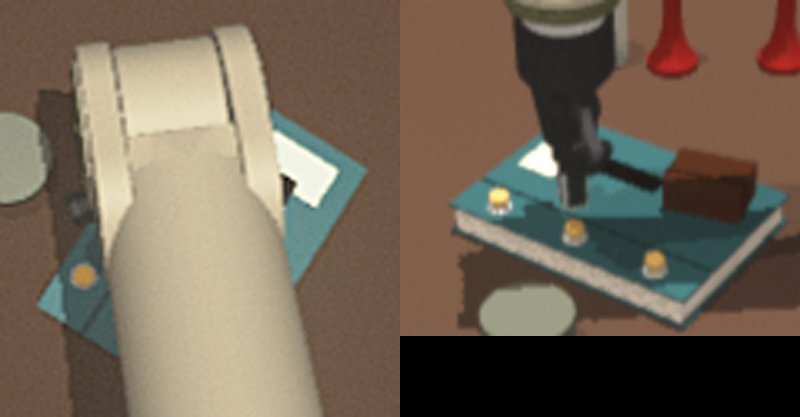

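The shut fingertips at (573,205) in the side crop sit straight above the middle cap at (574,228), clear of the folder and weight. I'll press gently in small steps.

Call:
drive_tool --pt "0 0 0 0.04 0 0 0" --pt "0 0 0 0.04 0 0 0" --pt "0 0 0 0.04 0 0 0" --pt "0 0 0 0.02 0 0 0" --pt "0 0 0 0.02 0 0 0" --pt "0 0 0 0.01 0 0 0" --pt "0 0 0 0.01 0 0 0" --pt "0 0 0 0.01 0 0 0" --pt "0 0 0 0.01 0 0 0" --pt "0 0 0 0.01 0 0 0" --pt "0 0 0 0 0 0 0"

```text
time: 4.03
eef_pos: [0.594, -0.0403, 0.0484]
tcp_rot: [[0.913, 0.408, -0.0], [0.408, -0.913, 0.0], [-0.0, -0.0, -1.0]]
force: [-3.0, -0.1, 3.4]
opening: -0.0003
grasp_force: 1.9
```

In contact, with friction of about 4 N on the tool. I'll continue down.

Call:
drive_tool --pt "0 0 0 0.01 0 0 0" --pt "0 0 0 0.01 0 0 0" --pt "0 0 0 0.01 0 0 0" --pt "0 0 0 0 0 0 0"

```text
time: 4.37
eef_pos: [0.594, -0.0403, 0.0451]
tcp_rot: [[0.913, 0.408, -0.0], [0.408, -0.913, 0.0], [-0.0, -0.0, -1.0]]
force: [-1.0, 0.1, 3.2]
opening: -0.0001
grasp_force: 1.8
```

```bash
python3 -c "
from h import *;to('mid',.045)"
```

```text
4.3667 [ 0.594  -0.0403  0.0451] [-1.02  0.1   3.18] -6.167652403963373e-05 tool z [-1.e-04  1.e-04 -1.e+00] shift units [-0.001  0.004  0.001]
```

Call:
drive_tool --pt "0 0 0 0.01 0 0 0" --pt "0 0 0 0.01 0 0 0" --pt "0 0 0 0 0 0 0" --pt "0 0 0 0 0 0 0"

```text
time: 4.7
eef_pos: [0.5941, -0.0403, 0.0435]
tcp_rot: [[0.913, 0.408, 0.0], [0.408, -0.913, 0.0], [0.0, 0.0, -1.0]]
force: [-3.6, -0.1, 6.5]
opening: -0.0
grasp_force: 3.1
```

Call:
drive_tool --pt "0 0 0 0.01 0 0 0" --pt "0 0 0 0 0 0 0" --pt "0 0 0 0 0 0 0"

```text
time: 4.95
eef_pos: [0.5941, -0.0403, 0.0428]
tcp_rot: [[0.913, 0.408, 0.0], [0.408, -0.913, -0.0], [0.0, 0.0, -1.0]]
force: [-4.6, 0.3, 9.3]
opening: -0.0001
grasp_force: 4.5
```

The force rises about 4 N per mm, so the middle post is seated. I'll lift and go to the head.

Call:
drive_tool --pt "0 0 0 -0.05 0 0 0" --pt "0 0 0 -0.1 0 0 0" --pt "0 0 0 -0.1 0 0 0" --pt "0 0 0 0 0 0 0" --pt "0 0.15 0.22 0 0 0 0" --pt "0 0.15 0.23 0 0 0 0" --pt "0 0.14 0.22 0 0 0 0" --pt "0 0 0 0 0 0 0" --pt "0 0 0 0 0 0 0" --pt "0 0 0 0 0 0 0"

```text
time: 5.78
eef_pos: [0.6612, -0.083, 0.067]
tcp_rot: [[0.913, 0.408, -0.001], [0.408, -0.913, 0.001], [-0.0, -0.001, -1.0]]
force: [-1.5, -0.5, 0.9]
opening: 0.0002
grasp_force: 0.0
```

```bash
python3 - <<'E'
from h import *;to('head',.045)
from station import *;import cv2
b=capture('side')['img'][110:215,185:310,::-1]
cv2.imwrite('pics/m2.png',cv2.resize(b,(700,588),interpolation=2))
E
```

```text
5.7833 [ 0.6612 -0.083   0.067 ] [-1.46 -0.48  0.88] 0.00019139323492740846 tool z [-5.e-04  7.e-04 -1.e+00] shift units [-0.001  0.008  0.22 ]
```

View pics/m2.png

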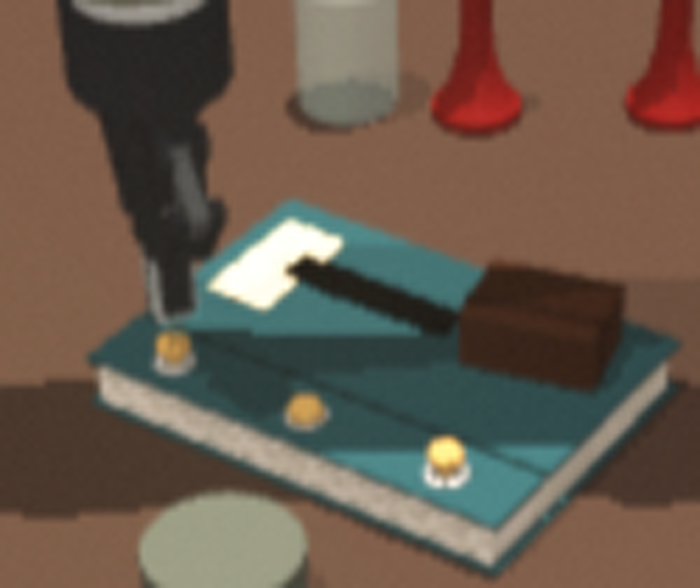

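The middle cap at (306,410) is now visibly down on its eyelet, and the fingertips at (175,315) are above the head cap at (174,345). I'll press the head post.

Call:
drive_tool --pt "0 0 0.01 0.04 0 0 0" --pt "0 0 0 0.04 0 0 0" --pt "0 0 0 0.04 0 0 0" --pt "0 0 0 0.02 0 0 0" --pt "0 0 0 0.01 0 0 0" --pt "0 0 0 0.01 0 0 0" --pt "0 0 0 0.01 0 0 0" --pt "0 0 0 0.01 0 0 0" --pt "0 0 0 0.01 0 0 0" --pt "0 0 0 0 0 0 0"

```text
time: 6.67
eef_pos: [0.6618, -0.0844, 0.0484]
tcp_rot: [[0.913, 0.408, -0.0], [0.408, -0.913, 0.0], [-0.0, -0.0, -1.0]]
force: [-2.9, 1.0, 4.2]
opening: 0.0001
grasp_force: 1.9
```

Call:
drive_tool --pt "0 0 0 0.01 0 0 0" --pt "0 0 0 0.01 0 0 0" --pt "0 0 0 0.01 0 0 0" --pt "0 0 0 0 0 0 0" --pt "0 0 0 0 0 0 0"

```text
time: 7.08
eef_pos: [0.662, -0.0844, 0.0453]
tcp_rot: [[0.913, 0.408, 0.0], [0.408, -0.913, 0.0], [0.0, -0.0, -1.0]]
force: [-2.1, 0.5, 3.3]
opening: -0.0
grasp_force: 1.7
```

Call:
drive_tool --pt "0 0 0 0.01 0 0 0" --pt "0 0 0 0.01 0 0 0" --pt "0 0 0 0.01 0 0 0" --pt "0 0 0 0 0 0 0" --pt "0 0 0 0 0 0 0"

```text
time: 7.5
eef_pos: [0.6621, -0.0844, 0.043]
tcp_rot: [[0.913, 0.408, 0.0], [0.408, -0.913, -0.0], [0.0, 0.0, -1.0]]
force: [-4.8, 0.1, 8.0]
opening: -0.0001
grasp_force: 4.2
```

Call:
drive_tool --pt "0 0 0 -0.05 0 0 0" --pt "0 0 0 -0.1 0 0 0" --pt "0 0 0 -0.1 0 0 0" --pt "0 0 0 0 0 0 0" --pt "0 -0.15 -0.22 0 0 0 0" --pt "0 -0.15 -0.22 0 0 0 0" --pt "0 -0.15 -0.22 0 0 0 0" --pt "0 -0.15 -0.22 0 0 0 0" --pt "0 -0.15 -0.23 0 0 0 0" --pt "0 -0.13 -0.23 0 0 0 0" --pt "0 0 0 0 0 0 0" --pt "0 0 0 0 0 0 0" --pt "0 0 0 0 0 0 0"

```text
time: 8.58
eef_pos: [0.5278, 0.0015, 0.0678]
tcp_rot: [[0.913, 0.407, 0.001], [0.407, -0.913, -0.0], [0.001, 0.001, -1.0]]
force: [-0.2, -0.8, 0.0]
opening: 0.0001
grasp_force: 0.0
```

```bash
python3 - <<'E'
from h import *;to('tail',.045)
from station import *;import cv2
b=capture('side')['img'][110:215,185:310,::-1]
cv2.imwrite('pics/m3.png',cv2.resize(b,(700,588),interpolation=2))
E
```

```text
8.5833 [0.5278 0.0015 0.0678] [-0.25 -0.8   0.  ] 9.211486932369217e-05 tool z [ 1.4e-03 -4.0e-04 -1.0e+00] shift units [-0.007 -0.012  0.228]
```

View pics/m3.png

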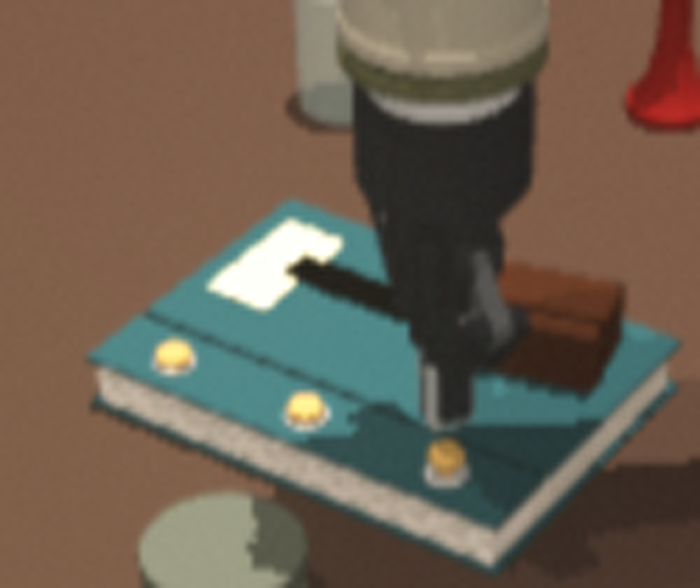

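The head cap (174,354) and middle cap (306,408) are down. The fingertips at (446,422) are above the tail cap (446,455).

Call:
drive_tool --pt "0 -0.01 -0.01 0.04 0 0 0" --pt "0 0 0 0.04 0 0 0" --pt "0 0 0 0.04 0 0 0" --pt "0 0 0 0.02 0 0 0" --pt "0 0 0 0.01 0 0 0" --pt "0 0 0 0.01 0 0 0" --pt "0 0 0 0.01 0 0 0" --pt "0 0 0 0.01 0 0 0" --pt "0 0 0 0.01 0 0 0" --pt "0 0 0 0 0 0 0"

```text
time: 9.47
eef_pos: [0.5256, 0.0024, 0.0483]
tcp_rot: [[0.913, 0.408, -0.0], [0.408, -0.913, -0.0], [-0.0, 0.0, -1.0]]
force: [-2.1, -0.4, 3.5]
opening: 0.0002
grasp_force: 1.8
```

Call:
drive_tool --pt "0 0 0 0.01 0 0 0" --pt "0 0 0 0.01 0 0 0" --pt "0 0 0 0.01 0 0 0" --pt "0 0 0 0 0 0 0" --pt "0 0 0 0 0 0 0"

```text
time: 9.88
eef_pos: [0.5257, 0.0025, 0.0453]
tcp_rot: [[0.913, 0.408, 0.0], [0.408, -0.913, 0.0], [0.0, 0.0, -1.0]]
force: [-2.6, -0.7, 2.8]
opening: -0.0
grasp_force: 1.7
```

Call:
drive_tool --pt "0 0 0 0.01 0 0 0" --pt "0 0 0 0.01 0 0 0" --pt "0 0 0 0.01 0 0 0" --pt "0 0 0 0 0 0 0" --pt "0 0 0 0 0 0 0"

```text
time: 10.3
eef_pos: [0.5258, 0.0025, 0.0427]
tcp_rot: [[0.913, 0.408, 0.0], [0.408, -0.913, -0.0], [0.0, 0.0, -1.0]]
force: [-5.1, -0.6, 8.5]
opening: 0.0002
grasp_force: 4.5
```

Call:
drive_tool --pt "0 0 0 -0.05 0 0 0" --pt "0 0 0 -0.1 0 0 0" --pt "0 0 0 -0.2 0 0 0" --pt "0 0 0 -0.2 0 0 0" --pt "0 0 0 -0.2 0 0 0" --pt "0 0 0 -0.2 0 0 0" --pt "0 0 0 -0.2 0 0 0" --pt "0 0 0 0 0 0 0" --pt "0 0 0 0 0 0 0" --pt "0 0 0 0 0 0 0" --pt "0 0 0 0 0 0 0"

```text
time: 11.22
eef_pos: [0.5251, 0.0026, 0.1564]
tcp_rot: [[0.913, 0.408, -0.002], [0.408, -0.913, 0.0], [-0.001, -0.001, -1.0]]
force: [0.3, 0.3, -0.6]
opening: -0.0002
grasp_force: 0.0
```

```bash
python3 - <<'E'
from station import *;import cv2
b=capture('side')['img'][110:215,185:310,::-1]
cv2.imwrite('pics/m4.png',cv2.resize(b,(700,588),interpolation=2))
E
```

```text
(no output)
```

View pics/m4.png

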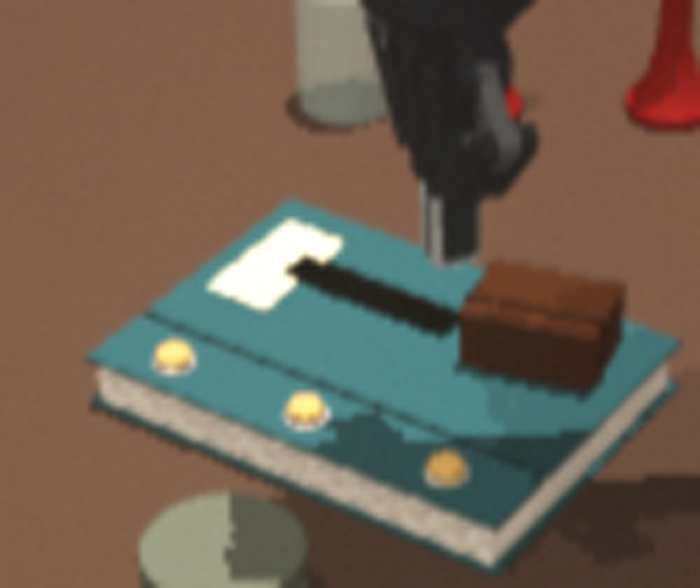

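All three caps, at (174,354), (306,408) and (446,467), sit on their eyelets. The book, folder and weight are where they were and the arm is clear.

```bash
python3 -c "
from station import *;print(sign_off())"
```

```text
the job is handed in; nothing more can be done
None
```

I pressed the middle, head and tail posts home in that order with a light push (under about 11 N at each reading), the final picture shows the book, folder and weight unmoved, and the job is handed in; no verdict came back.

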